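Shingle the slide cases on the reading rack

ROBOT

A 7-joint arm with a two-finger parallel gripper is mounted at the origin on the work surface. World frame = base frame: x ahead of the robot, y to its left, z up, the work surface at z = 0. Lengths are in m, angles in rad, forces in N, time in s.
With the tool pointing down it reaches from about 0.4 to 0.875 m from the base axis. Payload 6.5 kg.
Tool frame: the origin (TCP) lies on the centre line of the jaws, within the pads' length; the fingertips stand 22 mm ahead of it and the grasp point (between the pads) lies 3 mm ahead of it; z points along the fingers, x is the direction in which the jaws open and shut, and the axes are right-handed (so a half turn about z gives the same grasp; the last joint's range is limited). The gripper opens to 88 mm and grips with 3 to 60 N. Pads are 18 mm wide; open, the fingers measure 123 mm over their backs; the gripper's body (75 mm by 187 mm) begins 45 mm behind the grasp point.
Start: joints at [-1.353, 0.536, -0.004, 1.538, 0.003, 1.067, -0.071], TCP at [0.182, 0.624, 0.261] pointing down, gripper open.
Joint ranges: [-2.7, 2.7], [-0.37, 2.16], [-1.27, 1.26], [0.24, 2.4], [-1.31, 4.45], [0.19, 1.91], [-2.76, 2.76]. Speed limits (rad/s): [2.39, 2.39, 3.14, 3.14, 3.14, 3.14, 3.14].

INTERFACE

Orientations are given as a unit quaternion [w, x, y, z].
In Python, from plant import bot, cams, finish_job, nets gives the robot as it stands.
- The arm moves only by the tool servo_tool, never from a script. Its arguments are lists of equal length, an entry for each row: "gripper": the closure in counts, from 0 (fully open) to 255 (shut); "offset": the shift along the world's x, y, z in mm, a list of three; "delta_rot": the turn, a rotation vector about the world's x, y, z in degrees, a list of three. A call has exactly 8 rows; each row shifts and turns the commanded pose from where the row before left it; what a row does not reach is not made up. A row lasts 1/8 s, in which the tool goes at most 62.5 mm and 10.7 degrees, less where a joint would pass 70% of its speed; a pose out of reach is approached as far as the arm can. A call with a gripper value outside its range is refused whole. The fingers move at their own pace and stop on an object; "force" is the grip in N (left out, the last holds). Time passes only in rows, so rows that do not move let the fingers close, or fill a call up. It gives the time, the measured TCP pose, the force and the opening at its end, in the units of the state.
- bot.read_state(): the state, without advancing time (a new reading comes with each control period).
- cams.capture(name): name is "side" or "top"; returns the picture (480x640x3 uint8, blue, green, red); there is no depth.
- cams.camera_model(name): a dict with "fovy" (degrees; the focal length in pixels is half the picture's height over the tangent of half this angle, whatever the lens; pixels are square), "cx", "cy" (the principal point, pixels), "D" ([k1, k2, p1, p2, k3] as OpenCV has them; the pictures are not rectified), "rvec" (rotation vector, rad) and "tvec" (3), from world to camera coordinates, as OpenCV has them. Camera axes: x right, y down, z forward; pixel columns grow to the right and rows downward; lengths in m; the calibration is good to about 2 mm. A picture is of the moment at which its call begins. camera_model takes no time and is no camera call.
- finish_job(): hands the job in, once; it reports no verdict.
Trained networks look in the newest picture that a camera, given by its name, has taken for a name from the list of things; names that differ only in an ending like _2 or _b are one class to them, and where a whole thing is asked for, a point or a joint stands for the part that bears it (a point fixed in the world has none). Each returns a list of dicts, best first, with "confidence" (0 to 1); they miss things now and then, are a little off and sometimes report something else, mostly with a low value. They report only what shows in the picture. A call takes as long as a camera call. They do not tell look-alikes from the thing itself.
- nets.boxes_of(camera, query): "xyz" ([x, y, z] in m, in world coordinates, good to about 4 mm: the middle of the surface that is visible of it).
- nets.masks_of(camera, query): "region" (480x640 bool, what is visible of it).
- nets.mark_of(camera, query): "xyz" ([x, y, z] in m, in world coordinates, good to about 4 mm: a listed point, or the origin of a listed thing).
The state is a dict: "time": time; "joint_positions": joint angles; "qd": joint speeds; "joint_torque": joint torques, N m; "position": TCP position; "tool_rot": TCP orientation; "wrist_force": force on the tool from outside, world axes, zero at the start; "torque": the same for the moment, N m; "width": finger opening in m.
Only numpy, scipy, OpenCV 4.12 (cv2) and the standard library are available. Lean on these libraries where they do the work, as an engineer would, in place of code of your own. Each camera call takes 0.05 s, during which the arm holds its last target.

TASK

One slide case is already clamped at the foot of the sloping reading rack. Lay the two loose cases of the same size above it like roof shingles, lengthwise up the slope and in one straight column: first one with its lower edge at the lower pair of black lines, overlapping the clamped case, then the other with its lower edge at the upper pair, overlapping the first. Leave them lying flat, face up; the narrow and the square case are not wanted.

Things in the scene. Friction and masses are not known exactly. Their poses are not given: they have to be found in the camera images.
- rack: fixed white sloping rack, deck 156 mm wide, 252 mm long, rising at 21.8 degrees away from the robot to 98 mm. Origin: bench height, below the deck's middle; x points to the high end. Two pairs of short black lines at the deck's sides mark the lower edges. Each laid case lies flat on the one below with its upper end on the deck, and stays by friction
- starter: slide case clamped at the foot of the rack, 110 (x) x 64 (y) x 8 mm (z). Origin: its centre. x runs up its 13.5 degree slope, away from the robot, z is its upward normal; lower edge at x = -55 mm. Lower lines are at x = 0, upper lines at x = +55 mm (lower edges of the cases to lay), so these rest parallel to it with centres at (55, 0, 8) mm (first) and (110, 0, 16) mm (second) in this frame
- case_a_mid (a point): loose flat grey slide case, 110 (x) x 64 (y) x 8 mm (z), about 50 g, a white label band at each end (both ends alike), lying face up on the bench. This point: its centre, 4 mm above its underside; z is its upward normal. The two 64 mm wide cases are interchangeable; the bystander cases are 36 mm wide and 95 mm square
- case_b_mid (a point): loose flat grey slide case, 110 (x) x 64 (y) x 8 mm (z), about 50 g, a white label band at each end (both ends alike), lying face up on the bench. This point: its centre, 4 mm above its underside; z is its upward normal. The two 64 mm wide cases are interchangeable; the bystander cases are 36 mm wide and 95 mm square
Things that resemble listed ones, but are neither listed nor needed, are in the scene too. What is shaped like the part that bears case_b_mid but blue or purple is not meant.

How it is judged:
On the way:
1. one case lies over the clamped one, its lower edge at the lower pair of lines (((x of case_a_mid in the frame of starter between 0.042 and 0.068 m and y of case_a_mid in the frame of starter between -0.015 and 0.015 m and z of case_a_mid in the frame of starter between 0.002 and 0.014 m and angle between the x axis of case_a_mid and the x axis of starter, either way round below 0.19 rad and angle between the z axis of case_a_mid and the z axis of starter, either way round below 0.19 rad and angle between case_a_mid's own z axis and vertical below 0.6 rad) or (x of case_b_mid in the frame of starter between 0.042 and 0.068 m and y of case_b_mid in the frame of starter between -0.015 and 0.015 m and z of case_b_mid in the frame of starter between 0.002 and 0.014 m and angle between the x axis of case_b_mid and the x axis of starter, either way round below 0.19 rad and angle between the z axis of case_b_mid and the z axis of starter, either way round below 0.19 rad and angle between case_b_mid's own z axis and vertical below 0.6 rad))), for 0.2 s.
At the end, for the whole second after the job is handed in: One loose 64 mm case lies on the clamped one at the lower lines and the other lies on it at the upper lines (either in either place), each within 13 mm along the slope, 15 mm sideways and 6 mm in height, and parallel to the clamped case within 10 degrees, face up ((((x of case_a_mid in the frame of starter between 0.042 and 0.068 m and y of case_a_mid in the frame of starter between -0.015 and 0.015 m and z of case_a_mid in the frame of starter between 0.002 and 0.014 m and angle between the x axis of case_a_mid and the x axis of starter, either way round below 0.19 rad and angle between the z axis of case_a_mid and the z axis of starter, either way round below 0.19 rad and angle between case_a_mid's own z axis and vertical below 0.6 rad) and (x of case_b_mid in the frame of starter between 0.097 and 0.123 m and y of case_b_mid in the frame of starter between -0.015 and 0.015 m and z of case_b_mid in the frame of starter between 0.01 and 0.022 m and angle between the x axis of case_b_mid and the x axis of starter, either way round below 0.19 rad and angle between the z axis of case_b_mid and the z axis of starter, either way round below 0.19 rad and angle between case_b_mid's own z axis and vertical below 0.6 rad)) or ((x of case_b_mid in the frame of starter between 0.042 and 0.068 m and y of case_b_mid in the frame of starter between -0.015 and 0.015 m and z of case_b_mid in the frame of starter between 0.002 and 0.014 m and angle between the x axis of case_b_mid and the x axis of starter, either way round below 0.19 rad and angle between the z axis of case_b_mid and the z axis of starter, either way round below 0.19 rad and angle between case_b_mid's own z axis and vertical below 0.6 rad) and (x of case_a_mid in the frame of starter between 0.097 and 0.123 m and y of case_a_mid in the frame of starter between -0.015 and 0.015 m and z of case_a_mid in the frame of starter between 0.01 and 0.022 m and angle between the x axis of case_a_mid and the x axis of starter, either way round below 0.19 rad and angle between the z axis of case_a_mid and the z axis of starter, either way round below 0.19 rad and angle between case_a_mid's own z axis and vertical below 0.6 rad)))); the robot touches nothing.
It also fails if it takes over 51 s, if anything falls off the work surface, if the arm or the gripper's body presses on something with over 40 N, if the wrist force passes 120 N, or if a joint passes its speed limit or range.

## Working session

There is one attempt and no reset: what is moved stays moved. The work goes in short steps, Python scripts to look and compute and a tool call to move; the robot and the scene stay as the last step left them, time stands still between calls to the robot, and variables do not carry over. Pictures are saved under pics/ and viewed, and the job is handed in when it is done.

Besides the shell and the picture viewer there is one more tool, called after ">>>" in YAML: its name, and indented under it one key for each argument. servo_tool: Moves the arm, as the interface text tells. Its arguments: {"type":"object","properties":{"gripper":{"type":"array"},"offset":{"type":"array"},"delta_rot":{"type":"array"},"force":{"type":"number"}},"required":["gripper","offset","delta_rot"]}

```bash
mkdir -p pics; ls
python3 - <<'E'
from plant import bot,cams,nets
import cv2
s=bot.read_state();print(s['time'],s['position'],s['tool_rot'],s['width'])
for n in('top','side'):
    im=cams.capture(n);cv2.imwrite(f'pics/{n}0.png',im)
    print(n,cams.camera_model(n))
    for q in('starter','case_a_mid','rack'):
        for d in nets.mark_of(n,q): print(q,d['confidence'],d['xyz'])
print(bot.read_state()['time'])
E
```

```text
pics
0.0 [0.18184965 0.62345647 0.25983341] [ 5.61511482e-04  7.99981333e-01  6.00024280e-01 -6.43222623e-04] 0.08837993860912315
top {'fovy': 57.28814683146832, 'cx': 318.84607902159763, 'cy': 243.95476361407995, 'D': array([0.01301004, 0.        , 0.        , 0.        , 0.        ]), 'rvec': array([ 2.17365661, -2.13571221,  0.07085792]), 'tvec': array([0.10652691, 0.64298808, 0.82706278])}
starter 0.56 [0.4812, -0.1941, 0.0443]
case_a_mid 0.72 [0.4678, 0.2917, -0.0027]
rack 0.82 [0.5423, -0.1866, 0.0015]
side {'fovy': 56.813642886577405, 'cx': 321.87232153215865, 'cy': 235.51991871387705, 'D': array([0.03166036, 0.        , 0.        , 0.        , 0.        ]), 'rvec': array([ 0.09630889, -2.90025571,  1.09348799]), 'tvec': array([0.64112944, 0.0066002 , 0.89506369])}
starter 0.72 [0.4786, -0.1877, 0.0448]
starter 0.44 [0.4632, 0.2827, 0.0053]
case_a_mid 0.72 [0.4658, 0.2779, 0.0082]
rack 0.95 [0.5384, -0.1829, -0.0003]
0.4
```

View pics/top0.png

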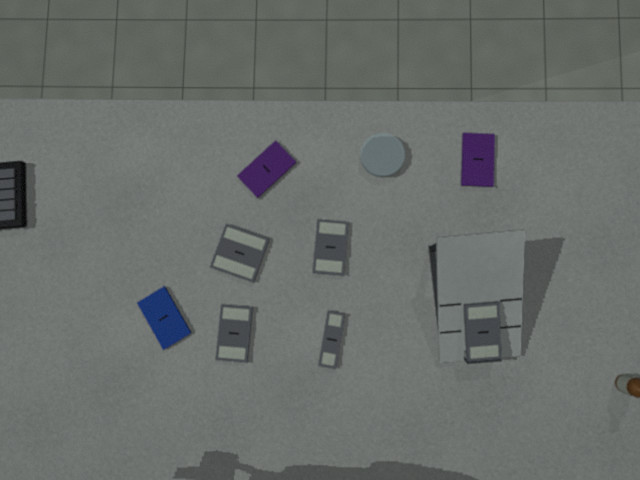

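View pics/side0.png

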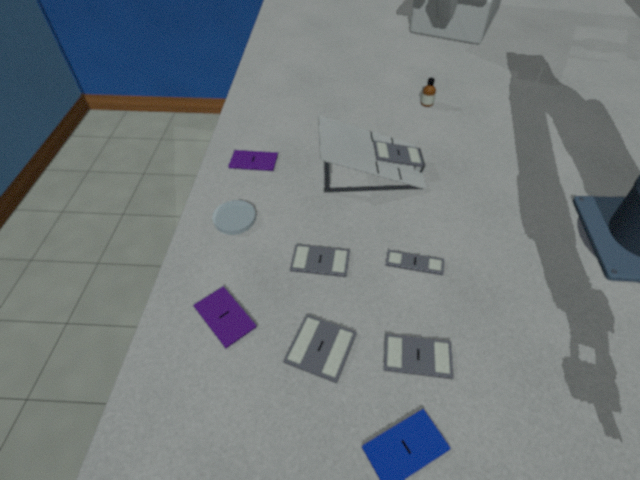

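```bash
cat > h.py <<'E'
import numpy as np,cv2
from plant import bot,cams,nets
def cam(n):
    m=cams.camera_model(n);f=240/np.tan(np.radians(m['fovy'])/2)
    return np.array([[f,0,m['cx']],[0,f,m['cy']],[0,0,1]]),np.array(m['D']),np.array(m['rvec']),np.array(m['tvec'])
def proj(n,P):
    K,D,r,t=cam(n);return cv2.projectPoints(np.asarray(P,float).reshape(-1,3),r,t,K,D)[0].reshape(-1,2)
def back(n,uv,z):
    K,D,r,t=cam(n);u=cv2.undistortPoints(np.asarray(uv,float).reshape(-1,1,2),K,D).reshape(-1,2)
    R=cv2.Rodrigues(r)[0];d=np.c_[u,np.ones(len(u))]@R;c=-R.T@t
    return c+d*((z-c[2])/d[:,2])[:,None]
E
python3 - <<'E'
from h import *
for n,boxes in (('top',[(200,290,270,375),(295,205,365,290),(430,290,530,375)]),('side',[(375,320,465,390),(280,235,360,285),(310,115,435,195)])):
    im=cv2.imread(f'pics/{n}0.png')
    out=np.hstack([cv2.resize(im[b[1]:b[3],b[0]:b[2]],(266,300 if n=='top' else 200),interpolation=cv2.INTER_NEAREST) for b in boxes])
    cv2.imwrite(f'pics/{n}0c.png',out)
    # white label bands
    g=im.min(2)
    for b in boxes:
        sub=g[b[1]:b[3],b[0]:b[2]]; print(n,b,np.percentile(sub,[5,25,50,75,90,97]))
    for q in('starter','case_a_mid'):
        for d in nets.masks_of(n,q):
            m=d['region'].astype(np.uint8)
            c=max(cv2.findContours(m,0,1)[0],key=cv2.contourArea)
            print(n,q,d['confidence'],m.sum(),cv2.minAreaRect(c))
            z=0.008
            if q!='starter':
                w=back(n,c.reshape(-1,2),z)[:,:2].astype(np.float32)*1000
                print('   world',cv2.minAreaRect(w))
E
```

```text
top (200, 290, 270, 375) [ 69.    95.25 113.   115.   118.   125.  ]
top (295, 205, 365, 290) [ 70. 102. 112. 114. 117. 125.]
top (430, 290, 530, 375) [ 65.  83. 109. 114. 117. 121.]
top starter 0.62 2086 ((482.7116394042969, 331.8878173828125), (59.60215377807617, 36.65627670288086), 88.63607025146484)
top case_a_mid 0.63 1791 ((233.57379150390625, 332.68853759765625), (32.41179656982422, 57.218589782714844), 5.19442892074585)
   world ((463.77325439453125, 284.81585693359375), (64.66571044921875, 111.71709442138672), 86.73453521728516)
side (375, 320, 465, 390) [ 85.  99. 137. 140. 146. 152.]
side (280, 235, 360, 285) [ 84. 106. 136. 140. 144. 151.]
side (310, 115, 435, 195) [ 77. 131. 137. 139. 141. 143.]
side starter 0.92 871 ((397.3783874511719, 153.72975158691406), (51.95008087158203, 19.070281982421875), 9.462322235107422)
side case_a_mid 0.96 2545 ((418.6810302734375, 355.90692138671875), (70.97502136230469, 38.00539779663086), 6.483074188232422)
   world ((464.52716064453125, 286.4230041503906), (67.8885726928711, 109.06282806396484), 87.0233383178711)
```

```bash
python3 -c "
import cv2,numpy as np
a=cv2.imread('pics/top0c.png');b=cv2.imread('pics/side0c.png')
cv2.imwrite('pics/both.png',np.vstack([a,b]))"
```

```text
(no output)
```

View pics/both.png

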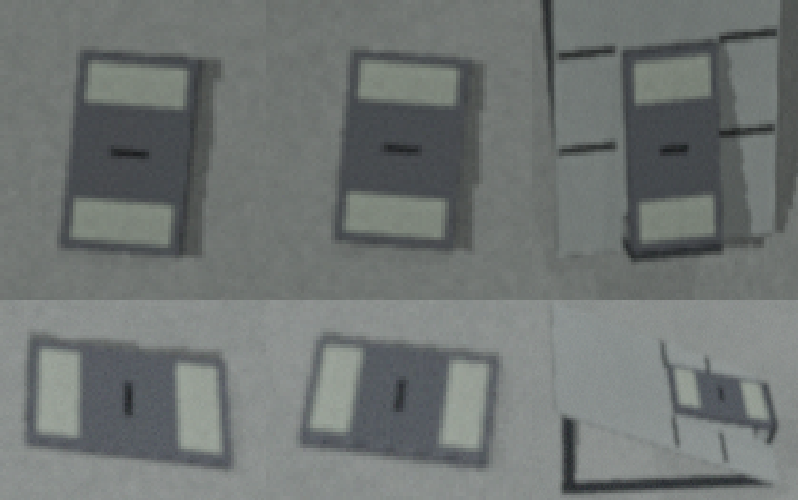

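```bash
cat > fit.py <<'E'
from h import *
from scipy.optimize import least_squares
from scipy.spatial.transform import Rotation as Ro
def crop(pts,b,w,h,ox,oy):
    p=np.array(pts,float)-[ox,oy];return p*[(b[2]-b[0])/w,(b[3]-b[1])/h]+[b[0]-.5,b[1]-.5]
F=np.array([[1,1],[1,-1],[-1,-1],[-1,1]])*[.055,.032]
def model(p,flat):
    if flat: R=Ro.from_euler('z',p[2]);c=[p[0],p[1],.004]
    else: R=Ro.from_euler('ZY',[p[2],-np.radians(13.5)]);c=[p[0],p[1],p[3]]
    return R.apply(np.c_[F,np.full(4,.004)])+c
def fit(obs,flat,x0):
    f=lambda p:np.concatenate([(proj(n,model(p,flat))-o).ravel() for n,o in obs])
    r=least_squares(f,x0,x_scale=[.01,.01,.05,.01][:len(x0)]);return r.x,f(r.x).reshape(-1,2)
E
python3 - <<'E'
from fit import *
B={'top':[(200,290,270,375),(295,205,365,290),(430,290,530,375)],'side':[(375,320,465,390),(280,235,360,285),(310,115,435,195)]}
T=[[(80,51),(194,57),(182,251),(60,246)],[(352,51),(465,60),(452,249),(333,240)],[(622,47),(719,41),(721,247),(629,247)]]
# side order must match: far(+x) is left; y+ is down
S=[[(25,443),(30,334),(225,354),(232,466)],[(301,442),(322,334),(497,355),(489,466)],[(676,412),(668,363),(770,383),(771,425)]]
for i in range(3):
    o=[('top',crop(T[i],B['top'][i],266,300,266*i,0)),('side',crop(S[i],B['side'][i],266,200,266*i,300))]
    x0=[[.464,.285,0],[.6,.13,0],[.48,-.19,0,.0445]][i]
    for oo in (o,o[:1],o[1:]):
        x,r=fit(oo,i<2,x0);print(i,x.round(4),'yaw',np.degrees(x[2]).round(2));
    x,r=fit(o,i<2,x0);print(r.round(1).tolist())
E
```

```text
0 [ 0.4649  0.2845 -0.0457] yaw -2.62
0 [ 0.4646  0.2852 -0.0354] yaw -2.03
0 [ 0.465   0.2839 -0.0533] yaw -3.05
[[-0.2, -0.8], [1.5, -0.4], [0.1, 0.8], [0.1, -0.1], [0.3, -0.7], [-0.4, 1.8], [-0.1, 1.5], [0.6, -1.1]]
1 [ 0.6384  0.0964 -0.0641] yaw -3.67
1 [ 0.6381  0.0964 -0.0629] yaw -3.6
1 [ 0.6387  0.0965 -0.0658] yaw -3.77
[[-0.8, -0.4], [0.9, -0.5], [0.1, 0.2], [-0.4, 0.1], [-0.3, -0.8], [-0.8, 0.9], [1.3, 0.8], [0.5, -1.0]]
2 [ 0.4822 -0.1902  0.0801  0.0443] yaw 4.59
2 [ 0.4836 -0.1866  0.0786  0.0556] yaw 4.5
2 [ 0.4822 -0.1861  0.0867  0.0473] yaw 4.97
[[0.9, 0.7], [-0.5, 0.3], [-0.4, -1.0], [-0.3, 0.8], [-0.7, -1.8], [0.6, 0.1], [-2.4, 0.2], [1.4, 1.1]]
```

>>> servo_tool:
  gripper: [0,0,0,0,0,0,0,0]
  offset:
    - [35,-42,-20]
    - [35,-42,-20]
    - [35,-42,-20]
    - [35,-42,-20]
    - [35,-42,-20]
    - [36,-43,-20]
    - [36,-43,-20]
    - [36,-43,-20]
  delta_rot:
    - [0,0,1.7]
    - [0,0,1.7]
    - [0,0,1.7]
    - [0,0,1.7]
    - [0,0,1.7]
    - [0,0,1.7]
    - [0,0,1.7]
    - [0,0,1.7]
  force: 15

```text
time: 1.6
position: [0.4663, 0.2838, 0.1004]
tool_rot: [0.0, 0.723, 0.691, 0.001]
wrist_force: [-0.1, 1.1, 0.6]
width: 0.0884
```

>>> servo_tool:
  gripper: [0,0,0,0,160,200,200,200]
  offset:
    - [-1,0,-30]
    - [0,0,-26]
    - [0,0,-12]
    - [0,0,-8]
    - [0,0,0]
    - [0,0,0]
    - [0,0,0]
    - [0,0,0]
  delta_rot:
    - [0,0,0]
    - [0,0,0]
    - [0,0,0]
    - [0,0,0]
    - [0,0,0]
    - [0,0,0]
    - [0,0,0]
    - [0,0,0]
  force: 15

```text
time: 2.6
position: [0.4644, 0.2854, 0.0254]
tool_rot: [0.0, 0.723, 0.691, 0.001]
wrist_force: [-0.1, -0.6, 5.3]
width: 0.0639
```

>>> servo_tool:
  gripper: [200,200,200,200,200,200,200,200]
  offset:
    - [0,0,5]
    - [0,0,10]
    - [0,0,20]
    - [0,0,30]
    - [0,0,30]
    - [0,0,30]
    - [0,0,10]
    - [0,0,0]
  delta_rot:
    - [0,0,0]
    - [0,0,0]
    - [0,0,0]
    - [0,0,0]
    - [0,0,0]
    - [0,0,0]
    - [0,0,0]
    - [0,0,0]

```text
time: 3.6
position: [0.4642, 0.2851, 0.1604]
tool_rot: [0.0, 0.723, 0.69, 0.001]
wrist_force: [0.4, 0.8, -0.6]
width: 0.0641
```

Run:
```python
from h import *
s=bot.read_state();print(s['time'],s['position'],s['tool_rot'],s['width'],s['wrist_force'])
a=cams.capture('side')
cv2.imwrite('pics/l1.png',cv2.resize(a[200:440,300:600],(800,600)))
```

```text
3.6 [0.46421832 0.28513497 0.16041381] [1.06688096e-04 7.23336125e-01 6.90495720e-01 7.06967272e-04] 0.06410545439399352 [ 0.42706323  0.81157957 -0.64571024]
```

View pics/l1.png

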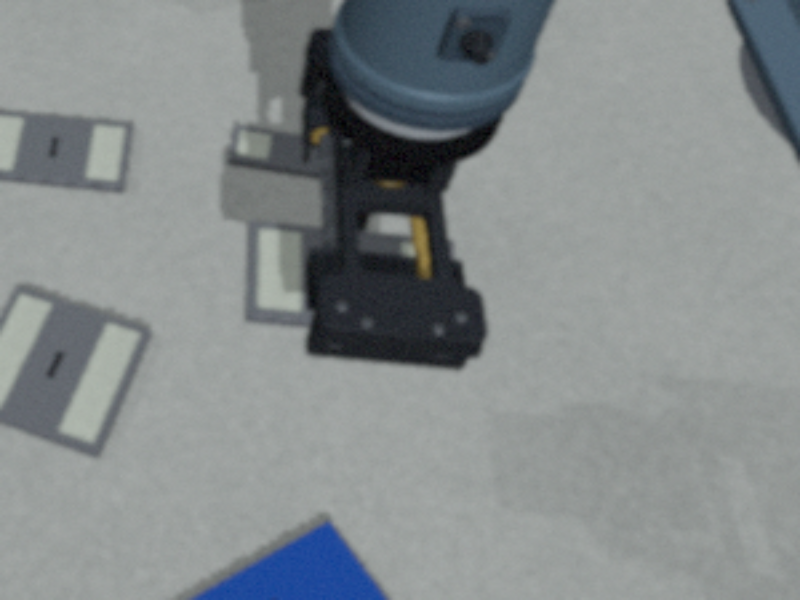

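>>> servo_tool:
  gripper: [200,200,200,200,200,200,200,200]
  offset:
    - [4,-20,0]
    - [4,-40,0]
    - [4,-40,0]
    - [4,-40,0]
    - [4,-40,0]
    - [4,-40,0]
    - [4,-40,0]
    - [4,-40,0]
  delta_rot:
    - [0,0,0.9]
    - [0,0,0.9]
    - [0,0,0.9]
    - [0,0,0.9]
    - [0,0,0.9]
    - [0,0,0.9]
    - [0,0,0.9]
    - [0,0,0.9]

```text
time: 4.65
position: [0.4951, -0.0163, 0.1585]
tool_rot: [-0.001, 0.678, 0.735, -0.001]
wrist_force: [0.2, 0.8, -0.9]
width: 0.0636
```

>>> servo_tool:
  gripper: [200,200,200,200,200,200,200,200]
  offset:
    - [4,-30,0]
    - [4,-30,0]
    - [4,-30,0]
    - [4,-30,0]
    - [4,-30,0]
    - [4,-20,0]
    - [4,0,0]
    - [4,0,0]
  delta_rot:
    - [0.18,-2.243,0]
    - [0.18,-2.243,0]
    - [0.18,-2.243,0]
    - [0.18,-2.243,0]
    - [0.18,-2.243,0]
    - [0.18,-2.243,0]
    - [0,0,0]
    - [0,0,0]

```text
time: 5.65
position: [0.528, -0.1837, 0.159]
tool_rot: [0.079, 0.674, 0.73, 0.086]
wrist_force: [0.7, 0.4, 0.1]
width: 0.0637
```

```bash
cat > look.py <<'E'
import sys
from fit import *
tag=sys.argv[1]
s=bot.read_state();R=Ro.from_quat(np.roll(s['tool_rot'],-1)).as_matrix()
print(s['time'],s['position'].round(4),s['wrist_force'].round(1),s['width'],'\n',R.round(3))
t=cams.capture('top');a=cams.capture('side')
cv2.imwrite(f'pics/t{tag}.png',t);cv2.imwrite(f'pics/s{tag}.png',a)
c1=cv2.resize(t[200:390,410:560],(400,507));c2=cv2.resize(a[80:230,290:450],(400,375))
c=np.zeros((507,800,3),np.uint8);c[:,:400]=c1;c[:375,400:]=c2
cv2.imwrite(f'pics/b{tag}.png',c)
E
python3 look.py 2
```

```text
5.65 [ 0.528  -0.1837  0.159 ] [0.7 0.4 0.1] 0.06371803806317443 
 [[-0.08   0.97   0.231]
 [ 0.997  0.078  0.02 ]
 [ 0.001  0.232 -0.973]]
```

View pics/b2.png

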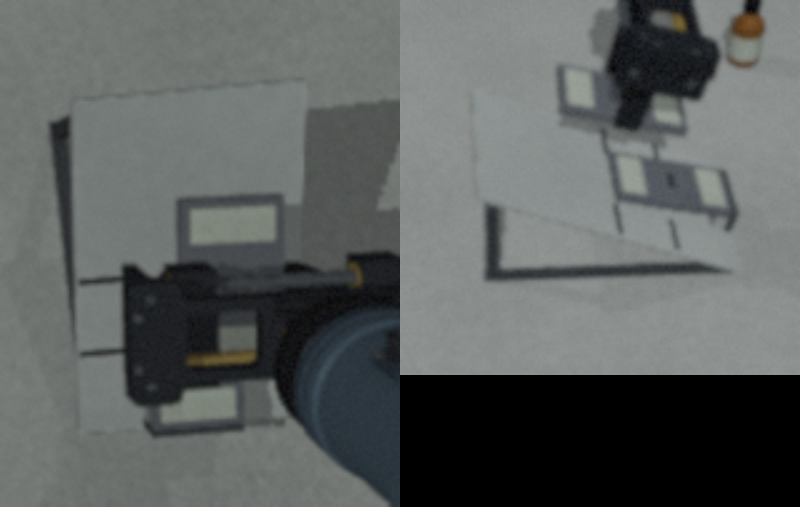

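>>> servo_tool:
  gripper: [200,200,200,200,200,200,200,200]
  offset:
    - [0,-1,-20]
    - [0,0,-20]
    - [0,0,-15]
    - [0,0,-8]
    - [0,0,-3]
    - [0,0,-2]
    - [0,0,-1]
    - [0,0,0]
  delta_rot:
    - [0,0,0]
    - [0,0,0]
    - [0,0,0]
    - [0,0,0]
    - [0,0,0]
    - [0,0,0]
    - [0,0,0]
    - [0,0,0]

```text
time: 6.75
position: [0.5282, -0.1861, 0.091]
tool_rot: [0.08, 0.674, 0.729, 0.087]
wrist_force: [-0.2, 0.8, -0.1]
width: 0.0635
```

```bash
python3 look.py 3
```

```text
6.75 [ 0.5282 -0.1861  0.091 ] [-0.2  0.8 -0.1] 0.06348502837470066 
 [[-0.079  0.969  0.233]
 [ 0.997  0.077  0.018]
 [-0.     0.234 -0.972]]
```

View pics/b3.png

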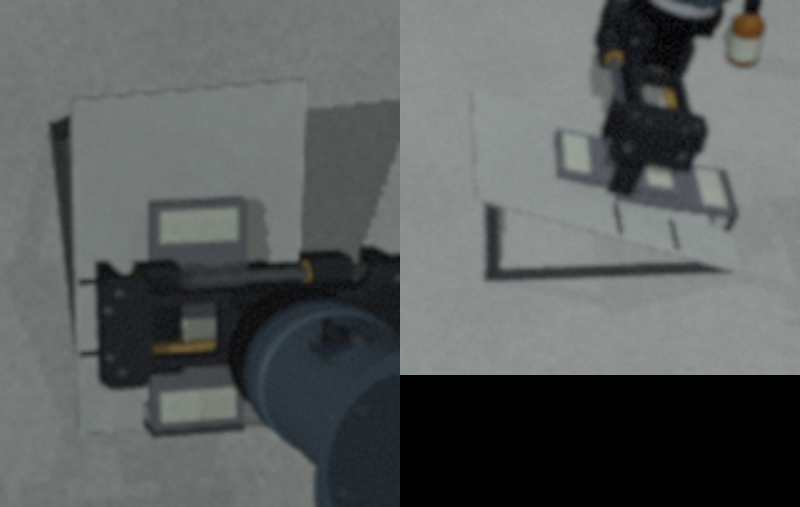

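>>> servo_tool:
  gripper: [200,200,200,200,200,200,200,200]
  offset:
    - [0,1,-2]
    - [0,0,-1]
    - [0,0,-1]
    - [0,0,0]
    - [0,0,0]
    - [0,0,0]
    - [0,0,0]
    - [0,0,0]
  delta_rot:
    - [0,0,0]
    - [0,0,0]
    - [0,0,0]
    - [0,0,0]
    - [0,0,0]
    - [0,0,0]
    - [0,0,0]
    - [0,0,0]

```text
time: 7.85
position: [0.528, -0.1849, 0.0867]
tool_rot: [0.08, 0.674, 0.729, 0.086]
wrist_force: [0.9, -0.4, 0.2]
width: 0.0636
```

>>> servo_tool:
  gripper: [200,200,200,200,200,200,200,200]
  offset:
    - [0,0,-1]
    - [0,0,0]
    - [0,0,-1]
    - [0,0,0]
    - [0,0,0]
    - [0,0,0]
    - [0,0,0]
    - [0,0,0]
  delta_rot:
    - [0,0,0]
    - [0,0,0]
    - [0,0,0]
    - [0,0,0]
    - [0,0,0]
    - [0,0,0]
    - [0,0,0]
    - [0,0,0]

```text
time: 8.85
position: [0.5283, -0.185, 0.0857]
tool_rot: [0.08, 0.674, 0.729, 0.087]
wrist_force: [-4.7, 2.7, 13.4]
width: 0.0637
```

>>> servo_tool:
  gripper: [200,40,0,0,0,0,0,0]
  offset:
    - [0,0,0.7]
    - [0,0,0]
    - [0,0,0]
    - [0,0,0]
    - [0,0,0]
    - [-5,0,20]
    - [-7,0,30]
    - [-10,0,40]
  delta_rot:
    - [0,0,0]
    - [0,0,0]
    - [0,0,0]
    - [0,0,0]
    - [0,0,0]
    - [0,0,0]
    - [0,0,0]
    - [0,0,0]

```text
time: 9.85
position: [0.5054, -0.1847, 0.1757]
tool_rot: [0.079, 0.674, 0.73, 0.086]
wrist_force: [0.4, -0.1, -0.3]
width: 0.0879
```

>>> servo_tool:
  gripper: [0,0,0,0,0,0,0,0]
  offset:
    - [0,10,0]
    - [10,30,0]
    - [18,40,0]
    - [20,40,0]
    - [20,40,-10]
    - [20,40,-10]
    - [20,40,-10]
    - [20,40,-10]
  delta_rot:
    - [0,0,0]
    - [0,0,0]
    - [-0.18,2.243,0]
    - [-0.18,2.243,0]
    - [-0.18,2.243,0]
    - [-0.18,2.243,0]
    - [-0.18,2.243,0]
    - [-0.18,2.243,0]

```text
time: 10.85
position: [0.6339, 0.097, 0.1338]
tool_rot: [-0.001, 0.678, 0.735, -0.001]
wrist_force: [0.4, 0.2, 0.1]
width: 0.0881
```

```bash
python3 look.py 4
```

```text
10.85 [0.6339 0.097  0.1338] [0.4 0.2 0.1] 0.0880774158759995 
 [[-0.08   0.997 -0.002]
 [ 0.997  0.08  -0.001]
 [-0.    -0.003 -1.   ]]
```

View pics/b4.png

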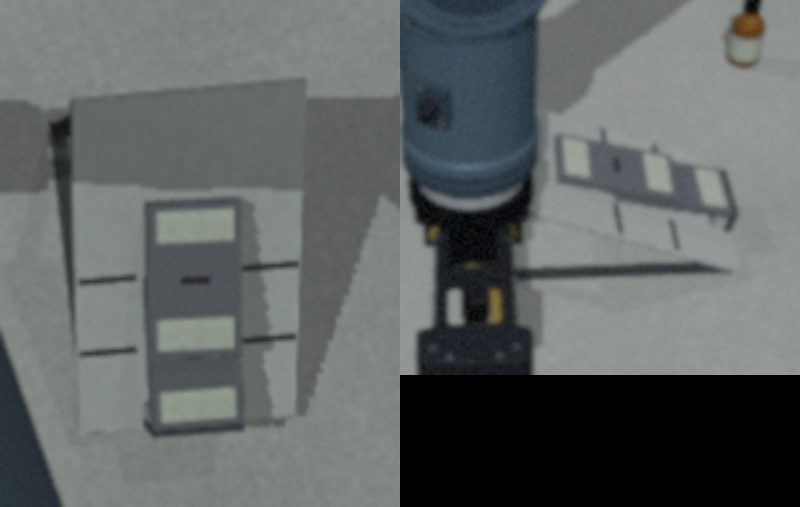

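View pics/t4.png

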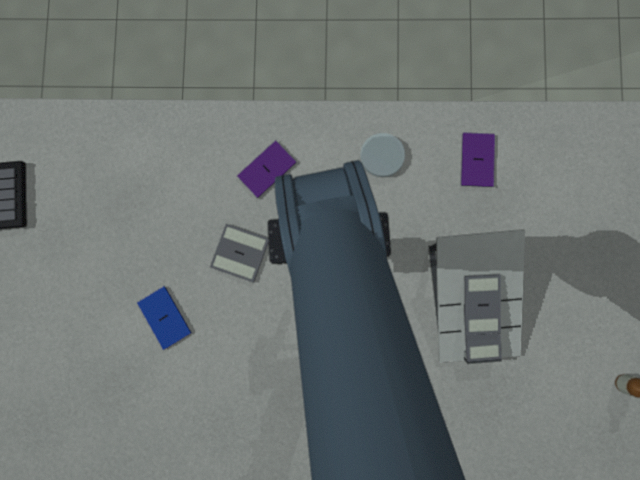

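>>> servo_tool:
  gripper: [0,0,0,0,0,0,0,0]
  offset:
    - [4.5,-0.6,-20]
    - [0,0,-20]
    - [0,0,-20]
    - [0,0,-20]
    - [0,0,-15]
    - [0,0,-10]
    - [0,0,-5]
    - [0,0,0]
  delta_rot:
    - [0,0,-2.8]
    - [0,0,-2.8]
    - [0,0,-2.7]
    - [0,0,0]
    - [0,0,0]
    - [0,0,0]
    - [0,0,0]
    - [0,0,0]

```text
time: 11.95
position: [0.6386, 0.0944, 0.0254]
tool_rot: [0.0, 0.73, 0.684, 0.0]
wrist_force: [-0.0, 0.2, 1.4]
width: 0.0881
```

>>> servo_tool:
  gripper: [160,200,200,200,200,200,200,200]
  offset:
    - [0,0,0]
    - [0,0,0]
    - [0,0,0]
    - [0,0,0]
    - [0,0,0]
    - [0,0,0]
    - [0,0,0]
    - [0,0,0]
  delta_rot:
    - [0,0,0]
    - [0,0,0]
    - [0,0,0]
    - [0,0,0]
    - [0,0,0]
    - [0,0,0]
    - [0,0,0]
    - [0,0,0]

```text
time: 12.95
position: [0.6388, 0.0945, 0.0258]
tool_rot: [0.0, 0.73, 0.684, 0.0]
wrist_force: [-1.5, -0.2, 5.1]
width: 0.0634
```

>>> servo_tool:
  gripper: [200,200,200,200,200,200,200,200]
  offset:
    - [0,0,5]
    - [0,0,10]
    - [0,0,20]
    - [0,0,30]
    - [0,0,30]
    - [0,0,30]
    - [0,0,30]
    - [0,0,0]
  delta_rot:
    - [0,0,0]
    - [0,0,0]
    - [0,0,0]
    - [0,0,0]
    - [0,0,2.8]
    - [0,0,2.8]
    - [0,0,2.7]
    - [0,0,0]

```text
time: 13.95
position: [0.6404, 0.0946, 0.1842]
tool_rot: [0.002, 0.679, 0.734, 0.003]
wrist_force: [0.0, 1.0, -0.7]
width: 0.0634
```

>>> servo_tool:
  gripper: [200,200,200,200,200,200,200,200]
  offset:
    - [-7,-20,0]
    - [-8,-40,0]
    - [-8,-50,0]
    - [-9,-50,0]
    - [-9,-50,0]
    - [-9,-40,0]
    - [-9,-25,0]
    - [0,0,0]
  delta_rot:
    - [0.18,-2.243,0]
    - [0.18,-2.243,0]
    - [0.18,-2.243,0]
    - [0.18,-2.243,0]
    - [0.18,-2.243,0]
    - [0.18,-2.243,0]
    - [0,0,0]
    - [0,0,0]

```text
time: 14.95
position: [0.5779, -0.1833, 0.1798]
tool_rot: [0.079, 0.676, 0.728, 0.086]
wrist_force: [0.2, -0.1, -1.5]
width: 0.0638
```

```bash
python3 look.py 5
```

```text
14.95 [ 0.5779 -0.1833  0.1798] [ 0.2 -0.1 -1.5] 0.06381597021330529 
 [[-0.074  0.97   0.231]
 [ 0.997  0.072  0.017]
 [-0.     0.232 -0.973]]
```

View pics/b5.png

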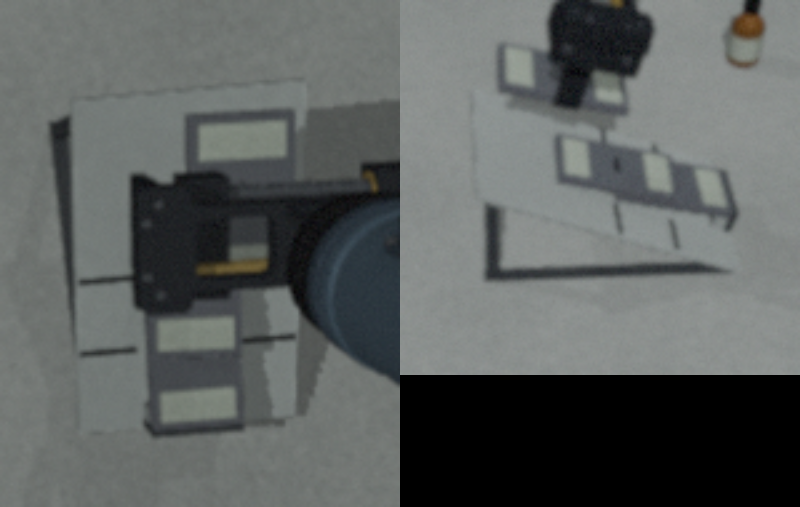

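>>> servo_tool:
  gripper: [200,200,200,200,200,200,200,200]
  offset:
    - [2,2,-20]
    - [0,0,-20]
    - [0,0,-15]
    - [0,0,-8]
    - [0,0,-3]
    - [0,0,-2]
    - [0,0,-1]
    - [0,0,0]
  delta_rot:
    - [0,0,0.3]
    - [0,0,0]
    - [0,0,0]
    - [0,0,0]
    - [0,0,0]
    - [0,0,0]
    - [0,0,0]
    - [0,0,0]

```text
time: 16.05
position: [0.5817, -0.1787, 0.1117]
tool_rot: [0.08, 0.672, 0.731, 0.087]
wrist_force: [-0.2, -0.5, 0.1]
width: 0.0636
```

```bash
python3 look.py 6
```

```text
16.05 [ 0.5817 -0.1787  0.1117] [-0.2 -0.5  0.1] 0.06362007669178177 
 [[-0.084  0.969  0.233]
 [ 0.996  0.082  0.02 ]
 [-0.     0.234 -0.972]]
```

View pics/b6.png

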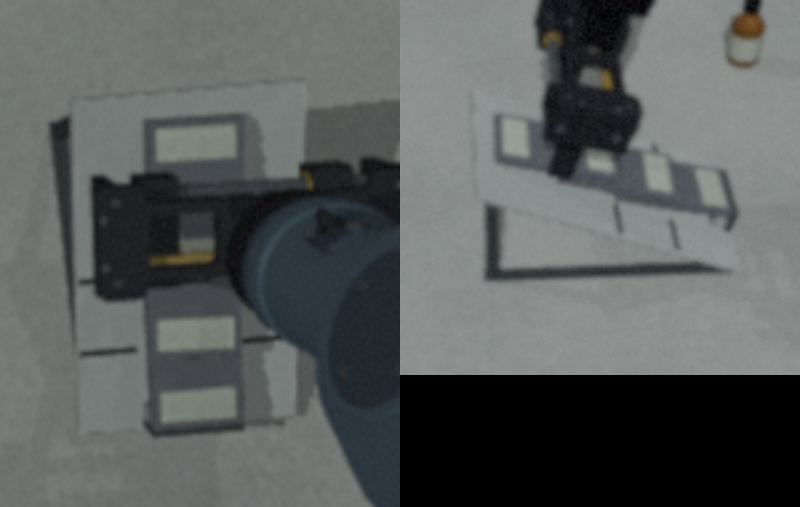

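Aligned in both views. The last few mm down, slowly.

>>> servo_tool:
  gripper: [200,200,200,200,200,200,200,200]
  offset:
    - [-1,-1,-1]
    - [-0.5,-0.5,-1]
    - [0,0,-1]
    - [0,0,-0.5]
    - [0,0,0]
    - [0,0,0]
    - [0,0,0]
    - [0,0,0]
  delta_rot:
    - [0,0,0]
    - [0,0,0]
    - [0,0,0]
    - [0,0,0]
    - [0,0,0]
    - [0,0,0]
    - [0,0,0]
    - [0,0,0]

```text
time: 17.15
position: [0.58, -0.1801, 0.1079]
tool_rot: [0.079, 0.672, 0.731, 0.087]
wrist_force: [0.3, 0.0, -0.5]
width: 0.0638
```

>>> servo_tool:
  gripper: [200,200,200,200,200,200,200,200]
  offset:
    - [0,0,-0.5]
    - [0,0,-0.5]
    - [0,0,0]
    - [0,0,0]
    - [0,0,0]
    - [0,0,0]
    - [0,0,0]
    - [0,0,0]
  delta_rot:
    - [0,0,0]
    - [0,0,0]
    - [0,0,0]
    - [0,0,0]
    - [0,0,0]
    - [0,0,0]
    - [0,0,0]
    - [0,0,0]

```text
time: 18.15
position: [0.5801, -0.1801, 0.1077]
tool_rot: [0.08, 0.672, 0.731, 0.087]
wrist_force: [-3.5, 1.3, 8.5]
width: 0.0633
```

>>> servo_tool:
  gripper: [200,40,0,0,0,0,0,0]
  offset:
    - [0,0,0.5]
    - [0,0,0]
    - [0,0,0]
    - [0,0,0]
    - [0,0,0]
    - [-5,0,20]
    - [-7,0,30]
    - [-10,0,40]
  delta_rot:
    - [0,0,0]
    - [0,0,0]
    - [0,0,0]
    - [0,0,0]
    - [0,0,0]
    - [0,0,0]
    - [0,0,0]
    - [0,0,0]

```text
time: 19.15
position: [0.5573, -0.1799, 0.1976]
tool_rot: [0.079, 0.672, 0.731, 0.086]
wrist_force: [0.6, 0.3, 0.8]
width: 0.0884
```

>>> servo_tool:
  gripper: [0,0,0,0,0,0,0,0]
  offset:
    - [-5,10,10]
    - [-5,30,10]
    - [-5,40,10]
    - [-5,40,0]
    - [-5,40,0]
    - [0,40,0]
    - [0,20,0]
    - [0,0,0]
  delta_rot:
    - [0,0,0]
    - [0,0,0]
    - [0,0,0]
    - [0,0,0]
    - [0,0,0]
    - [0,0,0]
    - [0,0,0]
    - [0,0,0]

```text
time: 20.15
position: [0.5324, 0.042, 0.2267]
tool_rot: [0.079, 0.67, 0.733, 0.087]
wrist_force: [0.0, -0.5, 0.1]
width: 0.0881
```

```bash
python3 look.py 7
python3 - <<'E'
from h import *
# expected case top-face corners for both laid cases, overlay
from scipy.spatial.transform import Rotation as Ro
R=Ro.from_euler('ZY',[np.radians(4.6),-np.radians(13.5)]);c=np.array([.482,-.189,.0445])
F=np.array([[1,1],[1,-1],[-1,-1],[-1,1]])*[.055,.032]
out=[]
for n,b in(('t',(410,200,560,390)),('s',(290,80,450,230))):
    im=cv2.imread(f'pics/{n}7.png');x0,y0,x1,y1=b;k=400/(x1-x0)
    im=cv2.resize(im[y0:y1,x0:x1],(400,int(k*(y1-y0))))
    for ctr in((55,0,8),(110,0,16)):
        P=R.apply(np.c_[F,np.full(4,.004)]+np.array(ctr)/1000)+c
        p=(proj({'t':'top','s':'side'}[n],P)+.5-[x0,y0])*k
        cv2.polylines(im,[p.astype(np.int32)],True,(0,0,255) if ctr[0]==55 else (0,255,0),1)
    o=np.zeros((507,400,3),np.uint8);o[:im.shape[0]]=im[:507];out.append(o)
cv2.imwrite('pics/ov7.png',np.hstack(out))
E
```

```text
20.15 [0.5324 0.042  0.2267] [ 0.  -0.5  0.1] 0.08811534344203655 
 [[-0.089  0.969  0.231]
 [ 0.996  0.086  0.021]
 [ 0.001  0.232 -0.973]]
```

View pics/ov7.png

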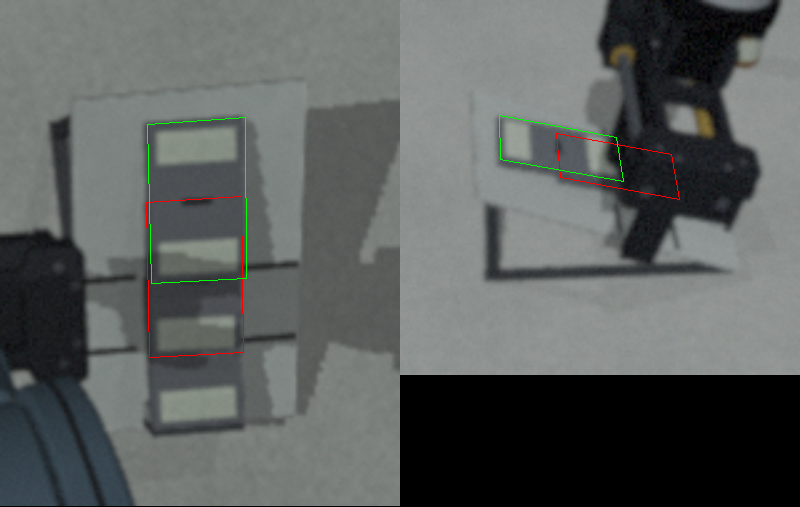

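View pics/b7.png

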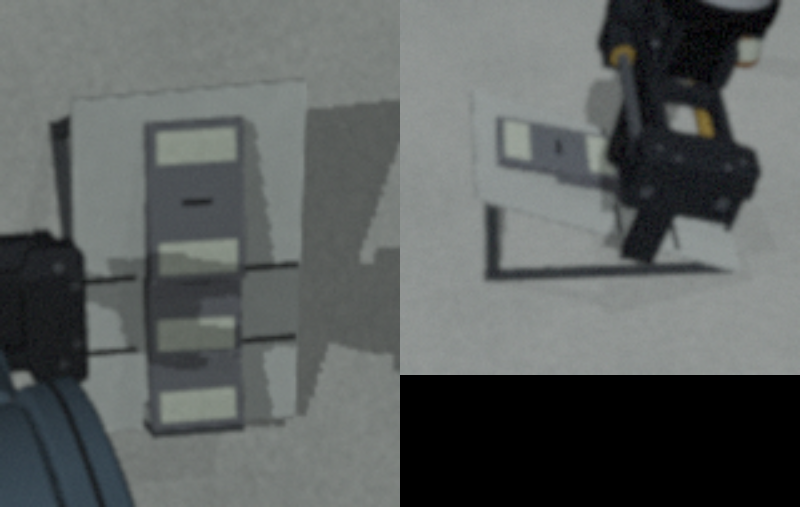

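>>> servo_tool:
  gripper: [0,0,0,0,0,0,0,0]
  offset:
    - [0,20,0]
    - [-5,35,0]
    - [-5,35,0]
    - [-5,35,0]
    - [-5,35,0]
    - [0,20,0]
    - [0,0,0]
    - [0,0,0]
  delta_rot:
    - [0,0,0]
    - [0,0,0]
    - [0,0,0]
    - [0,0,0]
    - [0,0,0]
    - [0,0,0]
    - [0,0,0]
    - [0,0,0]

```text
time: 21.25
position: [0.5133, 0.2177, 0.2271]
tool_rot: [0.08, 0.673, 0.73, 0.086]
wrist_force: [0.7, 0.3, 0.8]
width: 0.0882
```

```bash
python3 look.py 8
```

```text
21.25 [0.5133 0.2177 0.2271] [0.7 0.3 0.8] 0.08821747443284203 
 [[-0.082  0.969  0.232]
 [ 0.997  0.08   0.018]
 [-0.001  0.233 -0.972]]
```

View pics/b8.png

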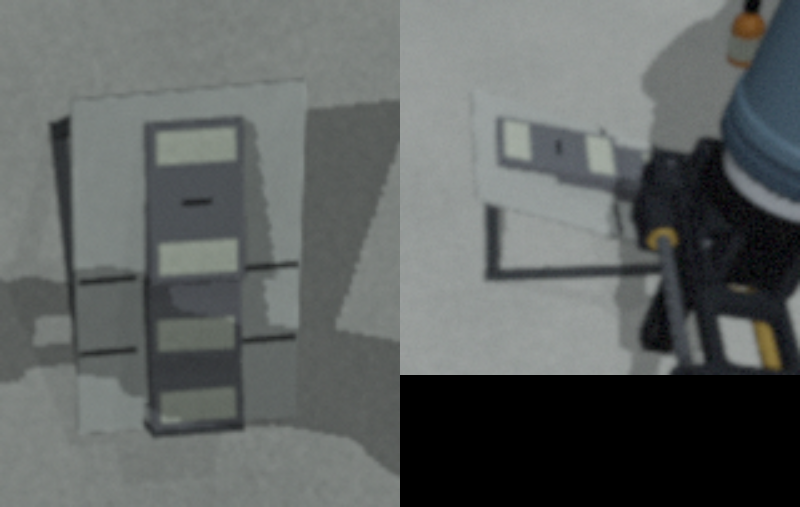

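The column has not moved: both lower edges are at their line pairs (top-view crop, rows about 277 and 352), and the cases lie straight and flat.

```bash
python3 -c "
from plant import finish_job
print(finish_job())"
```

```text
the job is handed in; nothing more can be done
None
```

I laid both 64 mm cases as shingles above the clamped one and handed the job in at about 21 s of the 51 s allowed. The case from the robot's left is at the lower lines and the other is at the upper lines. Each was lowered at 13.5° until it touched lightly (about 14 N and 9 N at the wrist) and then released.

- **Placement:** the last top picture, with the target outline drawn on it, shows the column straight and both lower edges within about 2 mm of target. The case ends and bands that the side view shows agree.
- **Stability:** a second look about 1 s later showed no movement. The arm was well clear with the gripper empty.
- **Not confirmed:** in the last side pictures the arm hid part of the lower case. Its lower end there is judged from the top view and from an earlier side view taken just after it was placed.
- **Small disagreement:** the height I estimated for the clamped case varied by several mm depending on which camera I used (44 mm with both, 56 mm top only, 47 mm side only). The contact heights matched the 44 mm value.

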